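# Balance the loaded stock tube on the weighing scale

## Robot

A 7-joint arm with a two-finger parallel gripper is mounted at the origin on the work surface. World frame = base frame: x ahead of the robot, y to its left, z up, the work surface at z = 0. Lengths are in mm, angles in rad, forces in N, time in s.
With the tool pointing down it reaches from about 425 to 875 mm from the base axis. Payload 4.7 kg.
Tool frame: the origin (TCP) lies at the very end of the fingers, on their centre line; the grasp point (between the pads) lies 19 mm behind it (grasp_offset is the distance from the TCP to the grasp point, in mm); z points along the fingers, y is the line along which they close (so a half turn about z gives the same grasp; the last joint's range is limited). The gripper opens to 85 mm and grips with 20 to 120 N. Pads are 22 mm wide; open, the fingers measure 114 mm over their backs; the gripper's body (76 mm by 85 mm) begins 54 mm behind the grasp point. The pads swing forward as they close: fully open they stand 13 mm farther back than shut.
Start: joints at [1.312, 0.321, -0.07, 1.45, 0.023, 1.371, -0.057], TCP at [175.108, -625.989, 231.349] pointing down, gripper open.
Joint ranges: [-2.86, 2.86], [-0.3, 2.09], [-1.38, 1.24], [0.06, 2.45], [-1.56, 4.7], [0.09, 2.05], [-2.69, 2.69]. Speed limits (rad/s): [2.57, 2.57, 3.14, 3.14, 3.14, 3.14, 3.14].

## Interface

Orientations are given as a unit quaternion [x, y, z, w].
In Python, from station import state, grab_frame, finish_job, grasp_offset gives the robot as it stands.
- The arm moves only by the tool jog_arm, never from a script. Its argument "deltas" is a list that holds one entry, the list of rows, each a list of 7 numbers: the shift along the world's x, y, z in mm, then the turn, a rotation vector about the world's x, y, z in rad, then the gripper command: -1 is fully open, 1 is shut, values between are in proportion. A call has 1 to 5 rows; each row is the pose to reach, as a shift and turn from the pose commanded when the call began; what a row does not reach only later rows make up. A row lasts 1/8 s, in which the tool goes at most 62.5 mm and 10.7 degrees, less where a joint would pass 70% of its speed; a pose out of reach is approached as far as the arm can. A call with a gripper value outside its range is refused whole. The fingers move at their own pace and stop on an object; "newtons" is the grip in N (left out, the last holds). Time passes only in rows, so rows that repeat a pose let the fingers close. It gives the time, the measured TCP pose, the force, the opening and the grip force at its end, in the units of the state.
- state(): the state, without advancing time (a new reading comes with each control period).
- grab_frame(name): name is "scene" or "side" or "wrist"; returns a dict with "color" (420x560x3 uint8, red, green, blue), "depth" (420x560 float32, mm along the optical axis (not along the pixel's ray), 0 where there is no reading), "fovy" (degrees; the focal length in pixels is half the picture's height over the tangent of half this angle, whatever the lens; pixels are square), "cx", "cy" (the principal point, pixels), "k1" (the pictures are not rectified: a ray, as slopes to the right and down, at radius r is drawn at 1 + k1 r^2 times it, then the intrinsics apply), "origin" and "orientation" of the camera in the world. Camera axes: x right, y down, z forward; pixel columns grow to the right and rows downward; lengths in mm; the calibration is good to about 2 mm. A picture is of the moment at which its call begins.
- finish_job(): hands the job in; it is judged then, once.
The state is a dict: "time": time; "joints": joint angles; "joint_vel": joint speeds; "joint_torque": joint torques, N m; "position": TCP position; "eef_rot": TCP orientation; "ft_force": force on the tool from outside, world axes, zero at the start; "ft_torque": the same for the moment, N m; "width": finger opening in mm; "finger_force": force on a finger pad.
Only numpy, scipy, OpenCV 4.12 (cv2) and the standard library are available. Lean on these libraries where they do the work, as an engineer would, in place of code of your own. Each camera call takes 0.05 s, during which the arm holds its last target. There are 200 camera calls.

## Task

Weigh the long square stock tube. Silver blanks are wedged somewhere inside it, so you will have to find by trial lifts where it balances: lift it level off the foam tray and set it down gently on the small pan of the scale so that it stays there level by itself, carried by the pan alone. Never let it tip steeply, and leave the jar and the loose bangles between tray and scale where they are.

Things in the scene. Friction and masses are not known exactly. Their poses are not given: they have to be found in the camera images.
- tube: Closed square aluminium tube with identical black end caps, 200 mm long (x axis) and 36 x 36 mm in section; total mass 0.51 to 0.57 kg. Origin at the centre of its underside, z up, x along the tube. Lies on top of the tray at the start. The blanks inside are wedged and do not shift; the balance point cannot be seen and lies up to 54 mm to either side of the middle.
- tray: Fixed yellow foam tray, 250 mm (x) x 210 mm (y), flat top 24 mm above the table. Origin at the centre of its underside. A row of bangles stands in it along x, as half-hoops at y = -93 to -33 mm, rising 33 mm above its top; the tube lies beside them along x, near y = +48 mm.
- scale: Fixed grey bench scale, 150 mm (x) x 130 mm (y) x 40 mm high. Origin at the centre of its underside. A thin stem in its middle carries the pan.
- pan_top (a point): Centre of the top face of the scale's pan: a flat 16 x 16 mm square white plate with sides along the scale's x and y, 85 mm above the table when empty, on the thin stem, so 45 mm above the scale's housing.
- pan (a joint): How far the sprung pan is pressed down, in m: about 0.0005 empty, about 0.005 under the tube's full weight, stop at 0.012 (spring about 1200 N/m).
- polish: White plastic jar standing between tray and scale, 48 mm across, 100 mm high, loose; a bystander. Origin at the centre of its underside.
- bangle_a: Loose steel bangle lying flat, 68 mm across, 8 mm high, in front of that jar, nearer the robot; a bystander. Origin at the centre of its underside.
- bangle_b: Same kind of bangle, behind that jar; a bystander.
Things that resemble listed ones, but are neither listed nor needed, are in the scene too. There is more than one size of the tube; the job needs the smallest.

How it is judged (in metres and radians):
On the way:
1. the tube is held clear of the tray, at least 15 mm above its top, and level within 4.5 degrees (height (world z) of tube above 0.039 m and angle between tube's own x axis and vertical between 1.492 and 1.65 rad), for 0.3 s.
At the end, for the whole second after the job is handed in: The tube rests upright on the pan of the scale (its underside within 6 mm of the pan's top face), level within 3.4 degrees along and across, at rest, with its whole weight on the sprung pan (pressed 3 to 8 mm) (angle between tube's own x axis and vertical between 1.511 and 1.631 rad and angle between tube's own z axis and vertical below 0.06 rad and z of tube in the frame of pan_top between -0.003 and 0.006 m and contact force between tube and scale above 3 N and value of joint pan between 0.003 and 0.008 m and linear speed of tube below 0.02 m/s and angular speed of tube below 0.1 rad/s); the robot touches nothing.
It fails at once if the tube is tipped more than 23 degrees (angle between tube's own x axis and vertical below 1.17 rad or angle between tube's own x axis and vertical above 1.97 rad or angle between tube's own z axis and vertical above 0.4 rad).
It fails at once if the tube is set on the scale with more than 20 N (contact force between tube and scale above 20 N).
It fails at once if a bystander (jar or bangle) is moved more than 30 mm (distance of any of polish, bangle_a, bangle_b from where it was at the start of the episode above 0.03 m).
It also fails if it takes over 64 s, if anything falls off the work surface, if the arm or the gripper's body presses on something with over 40 N, if the wrist force passes 120 N, or if a joint passes its speed limit or range.

## Working session

There is one attempt and no reset: what is moved stays moved. The work goes in short steps, Python scripts to look and compute and a tool call to move; the robot and the scene stay as the last step left them, time stands still between calls to the robot, and variables do not carry over. Pictures are saved under pics/ and viewed, at most 10 in all, crops included, and the job is handed in when it is done.

Besides the shell and the picture viewer there is one more tool, called after "Call:" as name([rows], argument=value, ...), one row to a line, values as JSON. jog_arm: Moves the arm, as the interface text tells. Its arguments: {"type":"object","properties":{"deltas":{"type":"array","items":{"type":"array","items":{"type":"array","items":{"type":"number"}}}},"newtons":{"type":"number"}},"required":["deltas"]}

```bash
mkdir -p pics; ls
cat > h.py <<'E'
import numpy as np, cv2
from scipy.spatial.transform import Rotation as R
from station import state, grab_frame, finish_job, grasp_offset
def cam(f):
    fo=f['color'].shape[0]/2/np.tan(np.radians(f['fovy'])/2)
    return np.array([[fo,0,f['cx']],[0,fo,f['cy']],[0,0,1.]]), np.array([f['k1'],0,0,0,0.])
def rays(f,uv):
    K,D=cam(f)
    p=cv2.undistortPoints(np.array(uv,float).reshape(-1,1,2),K,D).reshape(-1,2)
    return np.c_[p,np.ones(len(p))]
def world(f,uv,d): # depth points
    return (rays(f,uv)*np.array(d).reshape(-1,1))@R.from_quat(f['orientation']).as_matrix().T+np.array(f['origin'])
def onplane(f,uv,z):
    r=rays(f,uv)@R.from_quat(f['orientation']).as_matrix().T; o=np.array(f['origin'])
    return o+r*((z-o[2])/r[:,2])[:,None]
def cloud(f):
    h,w=f['depth'].shape; v,u=np.mgrid[:h,:w]
    return world(f,np.c_[u.ravel(),v.ravel()],f['depth'].ravel()).reshape(h,w,3)
def save(n,img): cv2.imwrite('pics/'+n,img[...,::-1])
E
python3 - <<'E'
from h import *
print(state(),grasp_offset)
fs=[grab_frame(n) for n in('scene','side')]
for n,f in zip(('scene','side'),fs):
    save(n+'0.png',f['color']); print({k:v for k,v in f.items() if k not in('color','depth')})
    np.save(n+'.npy',f,allow_pickle=True)
E
```

```text
pics
{'time': 0.0, 'joints': array([ 1.31210881,  0.32178679, -0.07006614,  1.45169961,  0.02261562,
        1.37080658, -0.05688454]), 'joint_vel': array([-1.53722490e-03,  5.14248067e-04,  1.68627529e-03, -3.65926007e-04,
        7.85076674e-05,  6.97865644e-04,  1.65368856e-03]), 'joint_torque': array([-2.30594833e-04, -4.93579245e+01, -3.81963328e-01, -3.14332688e+01,
        1.30090857e-02,  1.15218112e-02, -3.98721568e-06]), 'position': array([ 174.90796801, -625.45213666,  230.23453194]), 'eef_rot': array([ 9.90710150e-01,  1.35987073e-01, -1.90284883e-04, -9.37808226e-04]), 'ft_force': array([ 0.06988776, -0.69602006,  0.16057749]), 'ft_torque': array([0.00509166, 0.00622994, 0.00261809]), 'finger_force': 0.0, 'width': 85.34831028296816} 18.700000000000003
{'fovy': 52.286773699621946, 'cx': 277.93156193017256, 'cy': 206.7903267284953, 'k1': -0.13296586843071162, 'origin': array([1152.23681478,  245.15942866,  939.2489994 ]), 'orientation': array([ 0.46043779,  0.80949619, -0.31616555, -0.18097602])}
{'fovy': 42.543069980123725, 'cx': 282.53644223257066, 'cy': 218.91740970746898, 'k1': 0.06177507899183901, 'origin': array([  258.66976901, -1240.02865591,  1121.1348243 ]), 'orientation': array([ 0.91683293, -0.08109293,  0.04199363, -0.38868735])}
```

View pics/scene0.png

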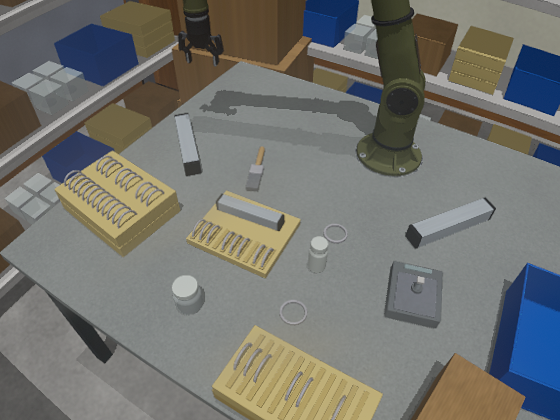

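View pics/side0.png

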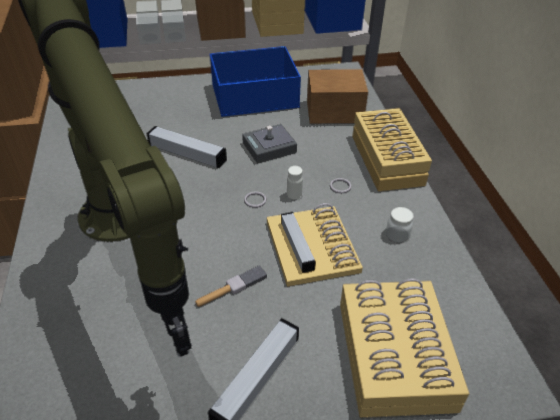

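In the scene picture there are three candidate tubes: (187,143) on the table, (450,222) on the table, and (250,211) on the tray. The one on the small tray beside the row of bangles fits the description. The scale is at (415,292), the jar at (318,255), and the bangles at (336,233) and (293,312).

```bash
cat > m.py <<'E'
from h import *
import sys
def rect(P,name):
    r=cv2.minAreaRect(P[:,:2].astype(np.float32)); print(name,len(P),'c',np.round(r[0],1),'size',np.round(r[1],1),'ang',round(r[2],1),'z',np.round(np.percentile(P[:,2],[5,50,95]),1))
def sel(f,C,u0,u1,v0,v1,z0,z1):
    m=np.zeros(C.shape[:2],bool); m[v0:v1,u0:u1]=1
    m&=(C[...,2]>z0)&(C[...,2]<z1)&(f['depth']>0)
    m=cv2.morphologyEx(m.astype(np.uint8),cv2.MORPH_OPEN,np.ones((3,3)))>0
    return C[m]
for n in('scene','side'):
    f=np.load(n+'.npy',allow_pickle=True).item(); C=cloud(f)
    print(n)
    B={'scene':dict(tube=(205,295,185,235),tray=(180,305,185,280),scale=(380,450,255,330),pan=(405,430,270,298),jar=(300,335,230,275),ba=(320,352,220,246),bb=(275,312,295,328),big1=(170,210,105,180),big2=(400,500,195,250)),
     'side':dict(tube=(275,320,208,275),tray=(262,365,200,285),scale=(238,300,120,165),pan=(260,280,122,142),jar=(282,308,162,202),ba=(240,272,188,210),bb=(325,355,175,195),big1=(205,305,315,420),big2=(140,232,120,170))}[n]
    Z=dict(tube=(50,66),tray=(19,29),scale=(35,45),pan=(80,90),jar=(93,106),ba=(4,12),bb=(4,12),big1=(15,80),big2=(15,80))
    for k,b in B.items():
        P=sel(f,C,*b,*Z[k])
        if len(P)>3: rect(P,k)
        else: print(k,len(P))
E
python3 m.py
python3 - <<'E'
from h import *
f=np.load('scene.npy',allow_pickle=True).item()
a=cv2.resize(f['color'][180:280,180:310],None,fx=4,fy=4); b=cv2.resize(f['color'][255:330,380:450],None,fx=4,fy=4)
b=cv2.copyMakeBorder(b,0,400-300,0,0,cv2.BORDER_CONSTANT)
save('crop.png',cv2.resize(np.hstack([a,b]),(800,400)))
E
```

```text
scene
tube 796 c [ 498.2 -235.2] size [ 39.6 198.8] ang 5.9 z [53.5 60.7 63.5]
tray 2601 c [ 544.2 -226. ] size [212.4 251.5] ang 3.0 z [21.9 25.2 28. ]
scale 1887 c [501.5 257.1] size [152.3 130.1] ang 15.6 z [37.8 41.8 44.5]
pan 43 c [502.5 256.4] size [16.1 14.9] ang 22.8 z [82.1 84.6 86.4]
jar 209 c [5.369e+02 3.000e-01] size [44.3 40.4] ang 25.0 z [ 96.  100.5 103.4]
ba 39 c [421.6 -15.8] size [66.6 39.9] ang 36.1 z [ 4.8  7.7 11.7]
bb 86 c [695.2  16.1] size [62.  57.7] ang 84.2 z [ 5.2  8.2 10.9]
big1 890 c [ 329.7 -603. ] size [288.7  51.5] ang 46.6 z [25.8 50.8 54.5]
big2 1851 c [222.5 275. ] size [ 55.4 285.3] ang 53.4 z [21.  50.1 53.7]
side
tube 720 c [ 498.9 -236.5] size [ 37.2 204.1] ang 6.2 z [54.9 61.3 64.9]
tray 1893 c [ 545.2 -225.9] size [209.9 256.7] ang 3.3 z [21.7 25.6 28.6]
scale 278 c [502.5 250.5] size [151.  127.6] ang 15.5 z [36.7 41.  44.6]
pan 20 c [503.1 255.7] size [23.9 13.4] ang 80.6 z [81.2 84.8 88.7]
jar 112 c [538.3  -0.9] size [45.8 39.2] ang 79.0 z [ 97.4 101.6 104.4]
ba 0
bb 33 c [698.6  11.9] size [69.3 25.3] ang 73.5 z [ 4.4  7.7 11.3]
big1 3125 c [ 331.5 -605.9] size [284.   53.8] ang 46.8 z [25.8 50.6 54.5]
big2 1392 c [223.3 273.2] size [ 67.4 290.5] ang 54.4 z [19.5 48.7 55.1]
```

View pics/crop.png

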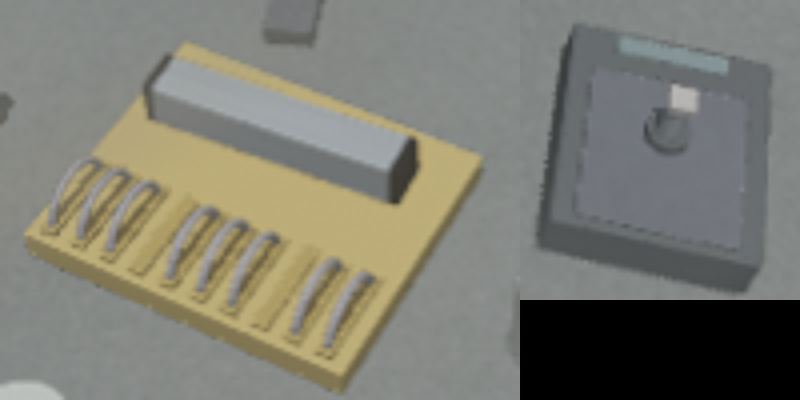

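The crop confirms the small tube, with black caps, beside the half-hoops on the tray, and shows the scale's white pan. The tube's centre is about (498,-236) and it runs nearly along world y, turned 6°. The pan is at (502,256). I'm moving above the tube.

Call:
jog_arm([
  [[36,43,0,0,0,0.156,-1],[72,87,0,0,0,0.312,-1],[108,130,0,0,0,0.468,-1],[144,173,0,0,0,0.624,-1],[180,217,0,0,0,0.78,-1]],
], newtons=100)

```text
time: 0.72
position: [355.9, -407.3, 231.0]
eef_rot: [0.863, 0.505, -0.0, -0.0]
ft_force: [0.1, -0.6, 0.5]
width: 85.4
finger_force: 0.0
```

Call:
jog_arm([
  [[36,43,-10,0,0,0.156,-1],[72,87,-20,0,0,0.312,-1],[108,130,-30,0,0,0.468,-1],[143,173,-40,0,0,0.625,-1],[143,173,-40,0,0,0.625,-1]],
])

```text
time: 1.35
position: [500.3, -230.1, 190.4]
eef_rot: [0.665, 0.747, 0.001, -0.001]
ft_force: [-0.6, -0.5, 0.4]
width: 85.5
finger_force: 0.0
```

```bash
cat > w.py <<'E'
from h import *
import sys
f=grab_frame('wrist'); s=state(); C=cloud(f)
m=(C[...,2]>float(sys.argv[1]))&(C[...,2]<float(sys.argv[2]))&(f['depth']>0)
hs=cv2.cvtColor(f['color'],cv2.COLOR_RGB2HSV)
m=cv2.morphologyEx(m.astype(np.uint8),cv2.MORPH_OPEN,np.ones((5,5)))
n,l,st,ce=cv2.connectedComponentsWithStats(m)
for i in range(1,n):
    if st[i,4]>200:
        P=C[l==i]; r=cv2.minAreaRect(P[:,:2].astype(np.float32)); print(st[i],np.round(r[0],1),np.round(r[1],1),round(r[2],1),np.round(np.median(P[:,2]),1))
E_=R.from_quat(s['eef_rot']).as_matrix()
print(s['time'],s['position'],'tooly ang',np.degrees(np.arctan2(E_[1,1],E_[0,1])),'z',E_[:,2],s['joints'])
save(sys.argv[3],f['color'])
E
python3 w.py 50 68 w1.png
```

```text
[398  70  45  10 355] [ 602.6 -113.6] [36.2  6. ] 4.2 54.9
[ 251   86   47  223 9317] [ 499.3 -235.1] [ 36.6 198.9] 6.6 59.6
[385 160  42   9 292] [ 607.2 -185.2] [36.3  6. ] 3.7 54.9
[381 188  34   8 231] [ 605.1 -209.2] [29.   5.9] 5.1 55.2
[376 214  40   8 255] [ 609.2 -233.1] [35.9  6.1] 3.2 54.7
1.4 [ 498.78904914 -233.43118081  190.58721892] tooly ang 6.391205692654348 z [-0.00102357  0.00129026 -0.99999864] [ 0.87536964  0.17202773 -0.53609506  1.73874963  0.09113706  1.25719693
  0.42902086]
```

View pics/w1.png

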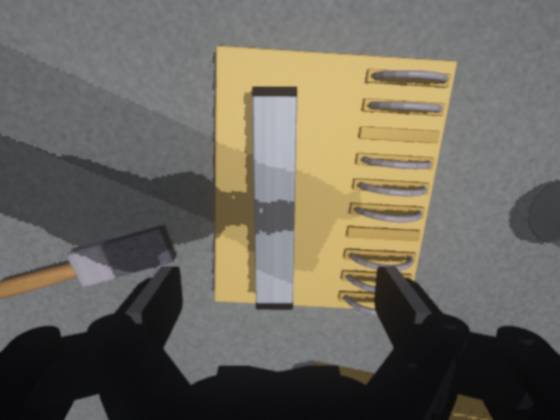

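The wrist view shows the tube at (275,197), with the fingers lined up across it and the hoops clear on the right. I'm descending and grasping at the centre.

Call:
jog_arm([
  [[0,0,-50,0,0,0,-1],[0,-1,-100,0,0,0,-1],[0,-1,-140,0,0,0,-1],[0,-1,-155,0,0,0,-1],[0,-1,-161,0,0,0,-1]],
])

```text
time: 2.02
position: [497.8, -238.0, 30.2]
eef_rot: [0.669, 0.743, -0.0, -0.0]
ft_force: [0.4, -1.1, 0.9]
width: 85.1
finger_force: 0.0
```

Call:
jog_arm([
  [[0,0,0,0,0,0,0],[0,0,0,0,0,0,1],[0,0,0,0,0,0,1],[0,0,0,0,0,0,1],[0,0,0,0,0,0,1]],
], newtons=100)

```text
time: 2.65
position: [499.1, -237.5, 31.9]
eef_rot: [0.668, 0.744, 0.0, 0.001]
ft_force: [-0.6, 0.2, 6.5]
width: 34.5
finger_force: 101.4
```

```bash
cat > s.py <<'E'
from h import *
s=state()
for k in('time','position','ft_force','ft_torque','width','finger_force','eef_rot'): print(k,np.round(s[k],3))
E
python3 s.py
```

```text
time 2.65
position [ 499.08  -237.508   31.897]
ft_force [-0.559  0.219  6.453]
ft_torque [0.05  0.286 0.069]
width 34.483
finger_force 101.439
eef_rot [0.668 0.744 0.    0.001]
```

Call:
jog_arm([
  [[0,0,2,0,0,0,1],[0,0,4,0,0,0,1],[0,0,7,0,0,0,1],[0,0,7,0,0,0,1],[0,0,7,0,0,0,1]],
])

```text
time: 3.28
position: [497.9, -236.9, 37.2]
eef_rot: [0.668, 0.744, -0.0, -0.0]
ft_force: [-0.3, -0.2, -5.1]
width: 34.4
finger_force: 99.9
```

```bash
python3 s.py
```

```text
time 3.275
position [ 497.933 -236.92    37.167]
ft_force [-0.254 -0.159 -5.119]
ft_torque [0.093 0.034 0.019]
width 34.369
finger_force 99.916
eef_rot [ 0.668  0.744 -0.    -0.   ]
```

Call:
jog_arm([
  [[0,0,3,0,0,0,1],[0,0,6,0,0,0,1],[0,0,6,0,0,0,1],[0,0,6,0,0,0,1],[0,0,6,0,0,0,1]],
])

```text
time: 3.9
position: [498.0, -237.0, 43.2]
eef_rot: [0.668, 0.744, -0.0, -0.0]
ft_force: [0.1, 0.1, -5.8]
width: 34.4
finger_force: 99.9
```

```bash
python3 s.py
cat > t.py <<'E'
from h import *
import sys
x0,x1,y0,y1,z0,z1=map(float,sys.argv[1:7])
for n in sys.argv[7:]:
    f=grab_frame(n); C=cloud(f)
    hs=cv2.cvtColor(f['color'],cv2.COLOR_RGB2HSV)
    m=(f['depth']>0)&(C[...,0]>x0)&(C[...,0]<x1)&(C[...,1]>y0)&(C[...,1]<y1)&(C[...,2]>z0)&(C[...,2]<z1)
    m=cv2.erode(m.astype(np.uint8),np.ones((3,3)))>0
    P=C[m]
    if len(P)<30: print(n,'few',len(P)); continue
    c=cv2.minAreaRect(P[:,:2].astype(np.float32))
    for _ in range(4):
        A=np.c_[P[:,:2]-c[0],np.ones(len(P))]; q=np.linalg.lstsq(A,P[:,2],rcond=None)[0]; P=P[abs(A@q-P[:,2])<5]
    print(n,len(P),'rect',np.round(c[0],1),np.round(c[1],1),round(c[2],1),'slope deg x,y',np.round(np.degrees(q[:2]),1),'z',round(q[2],1),'y range',P[:,1].min(),P[:,1].max())
E
python3 t.py 470 530 -345 -130 58 90 wrist side scene
```

```text
time 3.9
position [ 497.993 -236.982   43.248]
ft_force [ 0.14   0.127 -5.825]
ft_torque [ 0.068  0.062 -0.034]
width 34.355
finger_force 99.946
eef_rot [ 0.668  0.744 -0.    -0.   ]
wrist 32811 rect [ 499.9 -201.5] [133.8  58.6] 89.7 slope deg x,y [-0.   0.2] z 71.2 y range -268.4060333495948 -134.56643270405058
side 392 rect [ 506.6 -272.3] [ 52.8 128.5] 12.9 slope deg x,y [2.  0.1] z 73.2 y range -337.20123120180176 -207.6956050590543
scene 422 rect [ 499.4 -232.8] [ 44.  192.9] 8.6 slope deg x,y [-2.9 -0.3] z 72.1 y range -329.8633007689736 -134.6321233205661
```

Level with no slip. I'm lifting on past 15 mm, then averaging the moment.

Call:
jog_arm([
  [[0,0,5,0,0,0,1],[0,0,10,0,0,0,1],[0,0,14,0,0,0,1],[0,0,14,0,0,0,1],[0,0,14,0,0,0,1]],
])

```text
time: 4.68
position: [498.0, -237.0, 57.3]
eef_rot: [0.668, 0.744, -0.0, -0.0]
ft_force: [0.5, 0.2, -4.8]
width: 34.8
finger_force: 100.0
```

```bash
cat > a.py <<'E'
from h import *
L=[]
for i in range(16):
    grab_frame('wrist'); s=state(); L.append(np.r_[s['ft_force'],s['ft_torque']])
L=np.array(L); print(s['time'],s['position'],L.mean(0).round(3),L.std(0).round(3)); 
u=np.array([-.113,.9935]);
E
python3 a.py; python3 t.py 470 530 -345 -130 75 100 wrist scene
```

```text
5.475 [ 498.12418832 -236.98672403   57.35449677] [ 0.02   0.02  -5.272  0.113  0.012  0.007] [0.546 0.309 0.511 0.026 0.032 0.032]
wrist 32954 rect [ 492.9 -202.1] [ 58.7 133.8] 14.4 slope deg x,y [-0.   0.2] z 85.3 y range -268.5140216417622 -134.46258810726104
scene 438 rect [ 500.9 -233. ] [ 45.3 195.1] 1.6 slope deg x,y [-1.4  0. ] z 86.3 y range -330.72576350846686 -135.34667673588973
```

Torque and force put the balance point about 21 mm toward −y from the grip. I'm setting the tube back, reading the no-load baseline, and regripping there.

Call:
jog_arm([
  [[0,0,-10,0,0,0,1],[0,0,-19,0,0,0,1],[0,0,-23,0,0,0,1],[0,0,-25,0,0,0,1],[0,0,-26,0,0,0,1]],
])

```text
time: 6.2
position: [498.0, -236.9, 31.9]
eef_rot: [0.668, 0.744, -0.0, -0.0]
ft_force: [-4.3, 2.1, 5.4]
width: 34.3
finger_force: 101.2
```

Call:
jog_arm([
  [[0,0,0,0,0,0,0],[0,0,0,0,0,0,-0.5],[0,0,0,0,0,0,-1],[0,0,0,0,0,0,-1],[0,0,0,0,0,0,-1]],
])

```text
time: 6.82
position: [498.2, -237.1, 31.4]
eef_rot: [0.668, 0.744, 0.0, 0.0]
ft_force: [0.2, 0.2, -0.5]
width: 85.3
finger_force: 0.0
```

```bash
sed -i 's/range(16)/range(24)/' a.py; python3 a.py
```

```text
8.025 [ 498.11645183 -237.0061452    31.34646057] [ 0.092  0.006  0.192  0.002 -0.009 -0.004] [0.645 0.574 0.47  0.025 0.024 0.025]
```

Call:
jog_arm([
  [[1,-11,0,0,0,0,-1],[2,-21,0,0,0,0,-1],[2,-21,0,0,0,0,-1],[2,-21,0,0,0,0,0],[2,-21,0,0,0,0,1]],
])

```text
time: 8.65
position: [500.1, -257.5, 31.3]
eef_rot: [0.668, 0.744, 0.0, -0.0]
ft_force: [-0.7, -0.1, 0.1]
width: 51.6
finger_force: 0.0
```

Call:
jog_arm([
  [[0,0,0,0,0,0,1],[0,0,0,0,0,0,1],[0,0,3,0,0,0,1],[0,0,6,0,0,0,1],[0,0,10,0,0,0,1]],
])

```text
time: 9.28
position: [499.4, -257.8, 40.9]
eef_rot: [0.668, 0.744, -0.0, -0.001]
ft_force: [-0.3, 0.5, -4.4]
width: 34.5
finger_force: 99.9
```

```bash
python3 a.py
```

```text
10.475 [ 500.10182212 -257.99575742   41.35123   ] [ 9.600e-02  7.100e-02 -5.106e+00 -5.000e-03 -5.000e-03  3.000e-03] [0.535 0.61  0.468 0.025 0.026 0.022]
```

Residual moment is about zero, so the grip is at the balance point. I'm lifting and carrying over to the scale.

Call:
jog_arm([
  [[0,0,20,0,0,0,1],[0,0,50,0,0,0,1],[0,0,80,0,0,0,1],[0,0,105,0,0,0,1],[0,0,117,0,0,0,1]],
])

```text
time: 11.1
position: [501.3, -258.3, 161.4]
eef_rot: [0.668, 0.744, 0.0, 0.002]
ft_force: [0.5, -0.6, -4.6]
width: 34.2
finger_force: 100.7
```

Call:
jog_arm([
  [[0,18,0,0,0,0,1],[0,50,0,0,0,0,1],[0,90,0,0,0,0,1],[0,132,0,0,0,0,1],[0,175,0,0,0,0,1]],
])

```text
time: 11.72
position: [498.7, -79.9, 157.1]
eef_rot: [0.668, 0.744, -0.0, -0.001]
ft_force: [1.6, 0.4, -5.2]
width: 34.5
finger_force: 100.7
```

Call:
jog_arm([
  [[0,43,0,0,0,0,1],[1,86,0,0,0,0,1],[1,128,0,0,0,0,1],[2,168,0,0,0,0,1],[2,205,0,0,0,0,1]],
])

```text
time: 12.35
position: [500.1, 124.7, 157.2]
eef_rot: [0.668, 0.745, -0.001, -0.001]
ft_force: [-0.4, -0.7, -5.4]
width: 34.5
finger_force: 100.7
```

Call:
jog_arm([
  [[0,35,0,0,0,0,1],[0,70,0,0,0,0,1],[0,100,0,0,0,0,1],[0,123,0,0,0,0,1],[0,134,0,0,0,0,1]],
])

```text
time: 12.98
position: [499.8, 258.3, 157.3]
eef_rot: [0.667, 0.745, -0.001, -0.001]
ft_force: [-0.0, 0.0, -4.9]
width: 34.2
finger_force: 100.7
```

```bash
python3 s.py; python3 t.py 470 540 170 400 165 210 wrist scene side
python3 - <<'E'
from h import *
f=grab_frame('side');g=grab_frame('scene')
save('p1.png',np.hstack([cv2.resize(x,(400,400)) for x in (f['color'][70:190,210:330],g['color'][210:340,350:480])]))
E
```

```text
time 12.975
position [499.833 258.28  157.344]
ft_force [-0.038  0.006 -4.947]
ft_torque [-0.052 -0.021  0.   ]
width 34.174
finger_force 100.713
eef_rot [ 0.667  0.745 -0.001 -0.001]
wrist 35150 rect [495.  296.7] [ 69.4 139.5] 19.9 slope deg x,y [ 0. -0.] z 185.3 y range 226.6642790577085 366.4842706850052
scene 851 rect [507.2 282.6] [ 47.7 194.3] 6.1 slope deg x,y [-5.9 -0.6] z 184.7 y range 184.65409835238927 378.8760459742434
side 210 rect [501.8 259.7] [177.5  56.9] 87.6 slope deg x,y [-1.4  0.9] z 187.4 y range 170.85615280817728 349.5492531029647
```

View pics/p1.png

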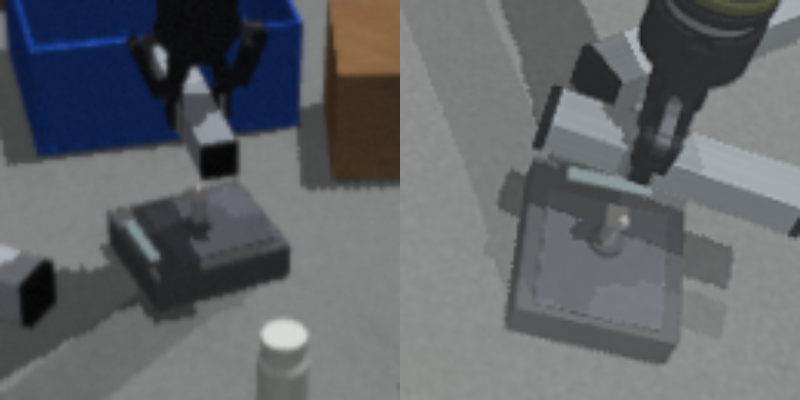

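The side view (left, tube end at (218,155)) and scene view (right) show the tube held level above the pan. I'm lowering it.

Call:
jog_arm([
  [[0,0,-15,0,0,0,1],[0,0,-33,0,0,0,1],[0,0,-48,0,0,0,1],[0,0,-57,0,0,0,1],[0,0,-59,0,0,0,1]],
])

```text
time: 13.85
position: [501.6, 255.8, 98.4]
eef_rot: [0.668, 0.744, -0.001, -0.0]
ft_force: [1.1, 0.7, -4.9]
width: 34.1
finger_force: 100.7
```

```bash
sed -i 's/range(24)/range(12)/' a.py; python3 a.py;  python3 t.py 470 540 130 400 112 140 wrist scene side
```

```text
14.45 [502.20229567 255.98331022  99.48480026] [ 1.000e-03  1.180e-01 -5.247e+00 -1.300e-02  7.000e-03  1.800e-02] [0.485 0.522 0.526 0.032 0.034 0.039]
wrist 35242 rect [503.6 294.6] [139.6  60.7] 88.7 slope deg x,y [0.1 0. ] z 127.4 y range 224.66671560104118 364.3005225305873
scene 795 rect [508.4 279.3] [ 46.3 193.9] 5.4 slope deg x,y [-3.2 -0.4] z 127.3 y range 180.85377403582325 376.3138222123872
side 186 rect [502.1 255.7] [167.1  54.4] 88.0 slope deg x,y [-0.7 -0.2] z 128.9 y range 172.1622837654204 340.05358264214397
```

Call:
jog_arm([
  [[0,-1,-3,0,0,0,1],[0,-1,-6,0,0,0,1],[0,-1,-8,0,0,0,1],[0,-1,-10,0,0,0,1],[0,-1,-10,0,0,0,1]],
])

```text
time: 15.22
position: [502.0, 254.8, 89.4]
eef_rot: [0.668, 0.744, -0.0, 0.0]
ft_force: [-1.2, -0.7, -2.0]
width: 34.6
finger_force: 100.8
```

```bash
python3 a.py
```

```text
15.825 [502.18191017 255.01148471  89.40323409] [-1.22  -1.167 -1.807 -0.296  0.253  0.009] [0.4   0.65  0.28  0.027 0.031 0.028]
```

Call:
jog_arm([
  [[0,0,-0.5,0,0,0,1],[0,0,-1,0,0,0,1],[0,0,-1.5,0,0,0,1],[0,0,-1.5,0,0,0,1],[0,0,-1.5,0,0,0,1]],
], newtons=20)

```text
time: 16.45
position: [502.2, 255.0, 88.0]
eef_rot: [0.668, 0.744, 0.0, 0.0]
ft_force: [-1.8, -1.7, 0.0]
width: 34.4
finger_force: 100.9
```

```bash
python3 a.py; python3 t.py 470 540 130 400 106 132 wrist
```

```text
17.05 [502.19890362 255.03167959  87.8828379 ] [-0.982 -1.571  0.021 -0.395  0.233 -0.006] [0.655 0.318 0.571 0.03  0.02  0.034]
wrist 35062 rect [496.1 293.2] [ 63.2 139.4] 15.5 slope deg x,y [ 0.1 -0. ] z 115.8 y range 223.75544640884317 363.2346153240875
```

Call:
jog_arm([
  [[0,0,0,0,0,0,0.18],[0,0,0,0,0,0,0.16],[0,0,0,0,0,0,0.14],[0,0,0,0,0,0,0.12],[0,0,0,0,0,0,0.1]],
], newtons=20)

```text
time: 17.73
position: [502.2, 255.4, 88.0]
eef_rot: [0.668, 0.744, 0.0, 0.0]
ft_force: [0.3, -1.1, 0.3]
width: 38.7
finger_force: 0.0
```

```bash
python3 s.py; python3 t.py 470 540 130 400 100 136 wrist
```

```text
time 17.725
position [502.249 255.369  88.023]
ft_force [ 0.274 -1.085  0.277]
ft_torque [ 0.022 -0.005 -0.013]
width 38.658
finger_force 0.0
eef_rot [0.668 0.744 0.    0.   ]
wrist 35423 rect [495.7 293.2] [ 67.9 139.4] 17.4 slope deg x,y [0. 0.] z 115.8 y range 223.909906468295 363.67424426042624
```

Released with the tube level. I'm opening fully and backing straight up.

Call:
jog_arm([
  [[0,0,0,0,0,0,-0.2],[0,0,0,0,0,0,-0.6],[0,0,0,0,0,0,-1],[0,0,0,0,0,0,-1],[0,0,8,0,0,0,-1]],
])

```text
time: 18.4
position: [501.7, 254.8, 95.6]
eef_rot: [0.668, 0.744, -0.001, -0.0]
ft_force: [0.5, 0.1, -0.8]
width: 85.4
finger_force: 0.0
```

Call:
jog_arm([
  [[0,0,25,0,0,0,-1],[0,0,50,0,0,0,-1],[0,0,85,0,0,0,-1],[0,0,120,0,0,0,-1],[0,0,120,0,0,0,-1]],
])

```text
time: 19.02
position: [503.6, 256.3, 219.4]
eef_rot: [0.668, 0.744, 0.003, 0.002]
ft_force: [-0.7, -0.3, 0.3]
width: 85.4
finger_force: 0.0
```

```bash
python3 s.py; python3 t.py 470 540 130 400 100 136 wrist scene side
python3 - <<'E'
from h import *
f=grab_frame('side');g=grab_frame('scene')
save('p2.png',np.hstack([cv2.resize(x,(400,400)) for x in (f['color'][70:190,210:330],g['color'][210:340,350:480])]))
E
```

```text
time 19.025
position [503.623 256.315 219.421]
ft_force [-0.663 -0.349  0.28 ]
ft_torque [ 0.031 -0.013  0.022]
width 85.382
finger_force 0.0
eef_rot [0.668 0.744 0.003 0.002]
wrist 11302 rect [501.4 277.6] [ 34.9 197.6] 6.3 slope deg x,y [-0.  0.] z 115.8 y range 177.8827132277619 377.20790646884564
scene 952 rect [503.7 277.5] [ 36.1 192.1] 6.3 slope deg x,y [-3.2 -0.5] z 116.0 y range 181.0560103338198 374.08551108790516
side 289 rect [501.  272.1] [ 35.6 210. ] 6.3 slope deg x,y [-2.  -0.1] z 117.4 y range 171.78002081851514 368.6891172398889
```

View pics/p2.png

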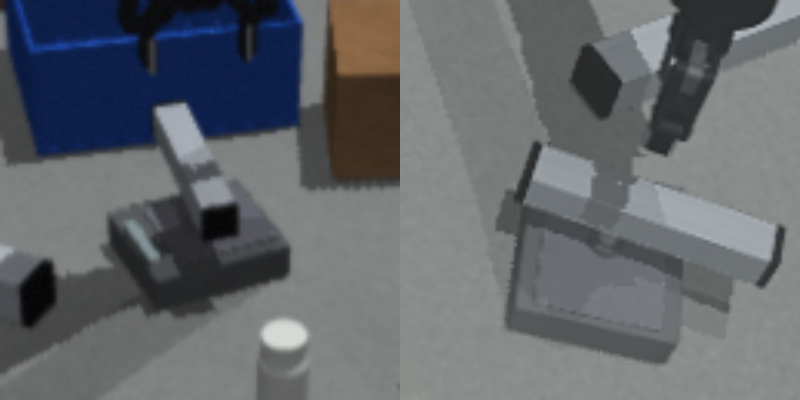

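The tube rests level on the pan by itself (side view (195,170), scene view (650,215)), and the gripper is clear. Handing in.

```bash
python3 -c "
from h import *
print(finish_job())"
```

```text
the job is handed in; nothing more can be done
None
```

The tube's balance point is about 20–21 mm off centre; I regripped it there and set it on the scale pan, where it stayed level on its own with the gripper clear, then handed in the job at about 19 s (no verdict was returned).

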